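# Find the rocking corner of a jig plate and press its shim flat

## Task

One foot under the aluminium jig plate is short, so one corner gives and rocks under a finger: press down on the plate's corners one after another to find it. Then press the steel shim tab at that corner down flat, leaving the other three tabs standing up and the plate lying level. Only push with the fingertips: lift nothing, and leave the pot, tape and cup round it alone.

Things in the scene. Friction and masses are not known exactly. Their poses are not given: they have to be found in the camera images.
- plate: the jig plate: bare aluminium, 8 mm thick, stepped (T-shaped) outline: a bar 200 mm wide (y) from x = -75 to -25 mm (its wide end, nearer the robot), and a stem 100 mm wide from x = -25 to +75 mm (its narrow end). Loose (about 0.4 kg) on four feet, between short steel studs that let it move about 2 mm. Origin on its underside; x from the wide end to the narrow end, y to the left as one looks along x, z up. Its top stands 122 mm above the cabinet top, level at the start
- base: the fixed T-shaped plywood riser under the plate, 230 mm long, 224 mm wide, top face 90 mm above the cabinet top; origin on the cabinet top under the plate's origin; axes as the plate's. It carries four fixed feet, one under each corner of the wide end and of the narrow end, each with a hinged steel shim; its steel studs reach 124 mm above the cabinet top
- corner_narrow_left (a point): point on the plate's top face straight above its narrow left foot (end of the plate, then side): press here. On a firm foot the plate does not give; over the short foot, which carries only a springy pad, it goes down about 8 mm under 3 to 8 N and springs back when released
- tab_narrow_left (a point): fixed point of the riser, 101.5 mm above the cabinet top, where the top face of the narrow left shim's tab lies once it is pressed flat: 35 mm out from its hinge, on the middle of the tab. The tab (26 mm wide, 55 mm long, 3 mm steel) sticks out from under the plate towards +x of the riser, starts tipped up by about 0.6 rad with its free end about 130 mm above the cabinet top, and is pushed straight down here, against 4 to 12 N, until it stops; it stays where it is left
- corner_narrow_right (a point): point on the plate's top face straight above its narrow right foot (end of the plate, then side): press here. On a firm foot the plate does not give; over the short foot, which carries only a springy pad, it goes down about 8 mm under 3 to 8 N and springs back when released
- tab_narrow_right (a point): fixed point of the riser, 101.5 mm above the cabinet top, where the top face of the narrow right shim's tab lies once it is pressed flat: 35 mm out from its hinge, on the middle of the tab. The tab (26 mm wide, 55 mm long, 3 mm steel) sticks out from under the plate towards +x of the riser, starts tipped up by about 0.6 rad with its free end about 130 mm above the cabinet top, and is pushed straight down here, against 4 to 12 N, until it stops; it stays where it is left
- corner_wide_left (a point): point on the plate's top face straight above its wide left foot (end of the plate, then side): press here. On a firm foot the plate does not give; over the short foot, which carries only a springy pad, it goes down about 8 mm under 3 to 8 N and springs back when released
- tab_wide_left (a point): fixed point of the riser, 101.5 mm above the cabinet top, where the top face of the wide left shim's tab lies once it is pressed flat: 35 mm out from its hinge, on the middle of the tab. The tab (26 mm wide, 55 mm long, 3 mm steel) sticks out from under the plate towards +x of the riser, starts tipped up by about 0.6 rad with its free end about 130 mm above the cabinet top, and is pushed straight down here, against 4 to 12 N, until it stops; it stays where it is left
- corner_wide_right (a point): point on the plate's top face straight above its wide right foot (end of the plate, then side): press here. On a firm foot the plate does not give; over the short foot, which carries only a springy pad, it goes down about 8 mm under 3 to 8 N and springs back when released
- tab_wide_right (a point): fixed point of the riser, 101.5 mm above the cabinet top, where the top face of the wide right shim's tab lies once it is pressed flat: 35 mm out from its hinge, on the middle of the tab. The tab (26 mm wide, 55 mm long, 3 mm steel) sticks out from under the plate towards +x of the riser, starts tipped up by about 0.6 rad with its free end about 130 mm above the cabinet top, and is pushed straight down here, against 4 to 12 N, until it stops; it stays where it is left
- shim_a (a joint): swing of one of the four shims, rad: 0 tipped fully up, 0.6 flat. The letters are dealt to the corners afresh at each start. A shim's heel rises under the plate as its tab goes down: flat, it just fills the gap at the short foot and leaves the plate level, but at a firm foot it jacks the corner up 5 mm
- shim_b (a joint): swing of one of the four shims, rad: 0 tipped fully up, 0.6 flat. The letters are dealt to the corners afresh at each start. A shim's heel rises under the plate as its tab goes down: flat, it just fills the gap at the short foot and leaves the plate level, but at a firm foot it jacks the corner up 5 mm
- shim_c (a joint): swing of one of the four shims, rad: 0 tipped fully up, 0.6 flat. The letters are dealt to the corners afresh at each start. A shim's heel rises under the plate as its tab goes down: flat, it just fills the gap at the short foot and leaves the plate level, but at a firm foot it jacks the corner up 5 mm
- shim_d (a joint): swing of one of the four shims, rad: 0 tipped fully up, 0.6 flat. The letters are dealt to the corners afresh at each start. A shim's heel rises under the plate as its tab goes down: flat, it just fills the gap at the short foot and leaves the plate level, but at a firm foot it jacks the corner up 5 mm
- blue_pot: bystander: small blue screw-cap pot, 40 x 42 x 50 mm, origin under its middle
- tape: bystander: roll of masking tape, 100 mm across, 25 mm high, lying flat, origin under its middle
- cup: bystander: plain white cup with a handle, 87 x 112 x 80 mm, origin under its middle

How it is judged:
By the outcome, as a careful person would: the job done as asked, in the order asked, and still so for the second after the job is handed in, with the robot touching nothing.
It also fails if it takes over 51 s, if anything falls off the work surface, if the arm or the gripper's body presses on something with over 40 N, if the wrist force passes 120 N, or if a joint passes its speed limit or range.

## Robot

A 6-joint arm with a two-finger parallel gripper is mounted at the origin on a cart in front of the work surface, level with it; the furniture and walls round the work are solid. World frame = base frame: x ahead of the robot, y to its left, z up, the work surface at z = 0. Lengths are in mm, angles in rad, forces in N, time in s.
With the tool pointing down it reaches from about 350 to 875 mm from the base axis. Payload 4.2 kg.
Tool frame: the origin (TCP) lies midway between the tips of the shut fingers; the grasp point (between the pads) lies 19 mm behind it (arm.tcp_to_grasp is the distance from the TCP to the grasp point, in mm); z points along the fingers, y is the line along which they close (so a half turn about z gives the same grasp; the last joint's range is limited). The gripper opens to 85 mm and grips with 20 to 120 N. Pads are 22 mm wide; open, the fingers measure 114 mm over their backs; the gripper's body (76 mm by 85 mm) begins 54 mm behind the grasp point. The pads swing forward as they close: fully open they stand 13 mm farther back than shut.
Start: joints at [1.381, 0.385, 0.008, 0, -1.194, -0.259], TCP at [271.144, 563.099, 231.312] pointing down, gripper open.
Joint ranges: [-3.14, 3.14], [-1.21, 2.06], [-1.07, 1.41], [-3.16, 2.05], [-2.99, -0.16], [-3.1, 3.1]. Speed limits (rad/s): [2.79, 2.79, 3.14, 3.14, 3.14, 3.14].

## Interface

Orientations are given as a unit quaternion [x, y, z, w].
In Python, from bench import arm, imaging, job, models gives the robot as it stands.
- The arm moves only by the tool arm_command, never from a script. Its argument "rows" is a list of rows, each an object with "grip": the opening, from 0 (shut) to 1 (fully open); "linear": the shift along the tool's x, y, z in mm, a list of three; "rot": the turn, a rotation vector about the tool's x, y, z in rad, a list of three. In form: [{"grip": grip, "linear": [tx, ty, tz], "rot": [rx, ry, rz]}, ...]. A call has 1 to 10 rows; each row is the pose to reach, as a shift and turn from the pose commanded when the call began, along the tool's axes at that moment; what a row does not reach only later rows make up. A row lasts 1/8 s, in which the tool goes at most 62.5 mm and 10.7 degrees, less where a joint would pass 70% of its speed; a pose out of reach is approached as far as the arm can. A call with a gripper value outside its range is refused whole. The fingers move at their own pace and stop on an object; the grip force is fixed at half the most. Time passes only in rows, so rows that repeat a pose let the fingers close. It gives the time, the measured TCP pose, the force, the opening and the grip force at its end, in the units of the state.
- arm.read_state(): the state, without advancing time (a new reading comes with each control period).
- imaging.get_image(name): name is "side" or "top" or "wrist"; returns a dict with "frame" (420x560x3 uint8, red, green, blue), "fx", "fy", "cx", "cy" (pixels), "extrinsics" (4x4, takes a point from world to camera coordinates); the wrist camera has in their place "T_tool_cam" (4x4, takes a point from camera to tool coordinates, whose origin is the TCP and whose axes are the flange's). Camera axes: x right, y down, z forward; pixel columns grow to the right and rows downward; lengths in mm; the calibration is good to about 2 mm. A picture is of the moment at which its call begins: read the wrist's pose just before it. There is no depth.
- job.job_done(): hands the job in; it is judged then, once.
Trained networks look in a picture, given as the dict that the camera call returned (one of the last four; its "shot" number tells which), for a name from the list of things; names that differ only in an ending like _2 or _b are one class to them, and where a whole thing is asked for, a point or a joint stands for the part that bears it (a point fixed in the world has none). Each returns a list of dicts, best first, with "score" (0 to 1); they miss things now and then, are a little off and sometimes report something else, mostly with a low value. They report only what shows in the picture. A call takes as long as a camera call.
- models.spot_in(picture, query): "rect" ([left, top, right, bottom] in pixels, round what is visible of it).
- models.tip_of(picture, query): "pixel" ([column, row] in pixels: a listed point, or the origin of a listed thing).
The state is a dict: "clock": time; "joints": joint angles; "joint_vel": joint speeds; "joint_efforts": joint torques, N m; "position": TCP position; "ee_rot": TCP orientation; "contact_force": force on the tool from outside, world axes, zero at the start; "wrist_torque": the same for the moment, N m; "gripper_width": finger opening in mm; "grasp_force": force on a finger pad.
Only numpy, scipy, OpenCV 4.12 (cv2) and the standard library are available. Lean on these libraries where they do the work, as an engineer would, in place of code of your own. Each camera call takes 0.05 s, during which the arm holds its last target. There are 200 camera calls.

## Working session

There is one attempt and no reset: what is moved stays moved. The work goes in short steps, Python scripts to look and compute and a tool call to move; the robot and the scene stay as the last step left them, time stands still between calls to the robot, and variables do not carry over. Pictures are saved under pics/ and viewed, at most 10 in all, crops included, and the job is handed in when it is done.

Besides the shell and the picture viewer there is one more tool, called after "Request:" in YAML: its name, and indented under it one key for each argument. arm_command: Moves the arm, as the interface text tells. Its arguments: {"type":"object","properties":{"rows":{"type":"array"}},"required":["rows"]}

```bash
mkdir -p pics; cat > h.py <<'E'
import numpy as np, cv2
from bench import arm, imaging, job, models
def save(p,n,s=1.4): cv2.imwrite('pics/'+n,cv2.resize(p['frame'][:,:,::-1],None,fx=s,fy=s))
def ray(p,uv):
    E=np.array(p['extrinsics']); R,t=E[:3,:3],E[:3,3]
    d=R.T@np.array([(uv[0]-p['cx'])/p['fx'],(uv[1]-p['cy'])/p['fy'],1]); return -R.T@t,d
def atz(p,uv,z):
    o,d=ray(p,uv); return o+d*(z-o[2])/d[2]
def proj(p,X):
    E=np.array(p['extrinsics']); c=E[:3,:3]@np.array(X)+E[:3,3]
    return [p['fx']*c[0]/c[2]+p['cx'],p['fy']*c[1]/c[2]+p['cy']]
E
cat > a.py <<'E'
from h import *
np.set_printoptions(precision=1,suppress=True)
print(arm.read_state())
Z={'plate':114,'base':0}
for n in ('top','side'):
    p=imaging.get_image(n); save(p,n+'0.png')
    print(n,ray(p,(280,210)))
    for q in ['plate','base']+[a+b+c for a in('corner_','tab_') for b in('narrow_','wide_') for c in('left','right')]+['blue_pot','tape','cup']:
        z=Z.get(q,122 if 'corner' in q else 101.5 if 'tab_' in q else 0)
        for r in models.tip_of(p,q)[:2]: print(q,np.array(r['pixel']),round(r['score'],2),atz(p,r['pixel'],z))
E
python3 a.py
```

```text
{'clock': 0.0, 'joints': array([ 1.4,  0.4,  0. , -0. , -1.2, -0.3]), 'joint_vel': array([-0., -0., -0.,  0.,  0.,  0.]), 'joint_efforts': array([ -0. , -39.2,  18.8,   4.2,  -0. ,  -0. ]), 'position': array([270.9, 562.6, 230.2]), 'ee_rot': array([ 1. , -0.2, -0. ,  0. ]), 'contact_force': array([0.3, 0.5, 0.5]), 'wrist_torque': array([0., 0., 0.]), 'grasp_force': 0.0, 'gripper_width': 85.32127596227689}
top (array([ 414. ,   21.3, 1016.7]), array([ 0.1, -0. , -1. ]))
plate [228.4 180.9] 0.79 [560.5 113.6 114. ]
corner_narrow_left [198.8 181.2] 0.74 [556.6 176.1 122. ]
corner_narrow_left [190.6 141.5] 0.35 [643.  197.8 122. ]
corner_narrow_right [213.3 157.3] 0.57 [609.8 147.3 122. ]
corner_wide_left [223.3 228.2] 0.94 [457.  119.6 122. ]
corner_wide_right [264.9 163.1] 0.88 [600.7  35.4 122. ]
tab_narrow_left [170.5 165.6] 0.9 [592.6 243.3 101.5]
tab_narrow_right [191.1 141.2] 0.89 [649.  200.8 101.5]
tab_narrow_right [196.3 185. ] 0.75 [551.2 184.8 101.5]
tab_wide_left [198.2 208.3] 0.64 [499.9 178.3 101.5]
tab_wide_right [236.2 150.9] 0.68 [630.4 100.2 101.5]
blue_pot [368.1 200.
[... 425 characters left out ...]
6.7 122. ]
corner_wide_left [295.6 221. ] 0.72 [462.9 120.7 122. ]
corner_wide_left [258.5 233.3] 0.19 [553.3 180.4 122. ]
corner_wide_right [242.9 207.5] 0.92 [598.4  33.1 122. ]
corner_wide_right [239.7 253.7] 0.34 [592.1 273.3 122. ]
tab_narrow_left [254.7 224.3] 0.74 [566.1  92.5 101.5]
tab_narrow_left [239.8 250.4] 0.67 [596.1 223.3 101.5]
tab_narrow_right [217.8 244.6] 0.92 [649.9 193.3 101.5]
tab_wide_left [279.5 240.5] 0.87 [504.1 181.1 101.5]
tab_wide_left [242. 208.] 0.16 [604.2  -8.  101.5]
tab_wide_right [228.7 225.3] 0.93 [632.3  94.3 101.5]
blue_pot [269.  206.2] 0.46 [ 535.  -234.8    0. ]
tape [361.1 286. ] 0.8 [313.1 230.7   0. ]
cup [215.3 211.5] 0.58 [ 706.5 -205.2    0. ]
```

View pics/top0.png

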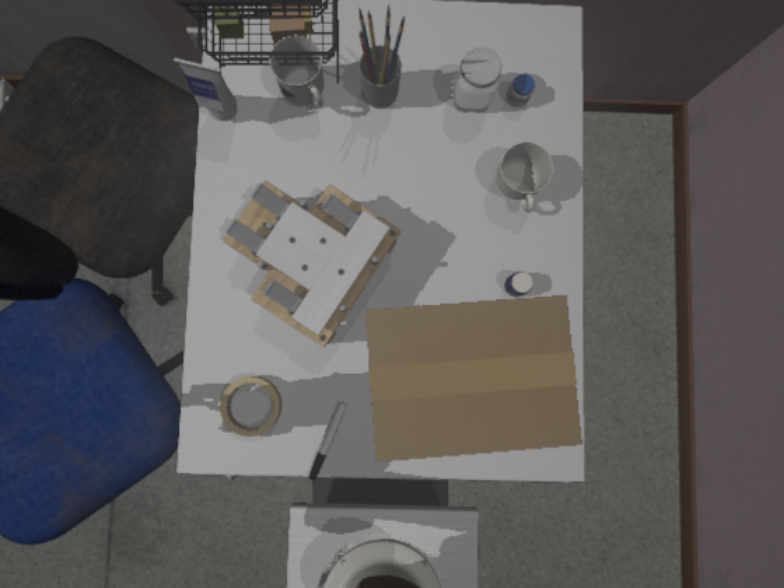

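View pics/side0.png

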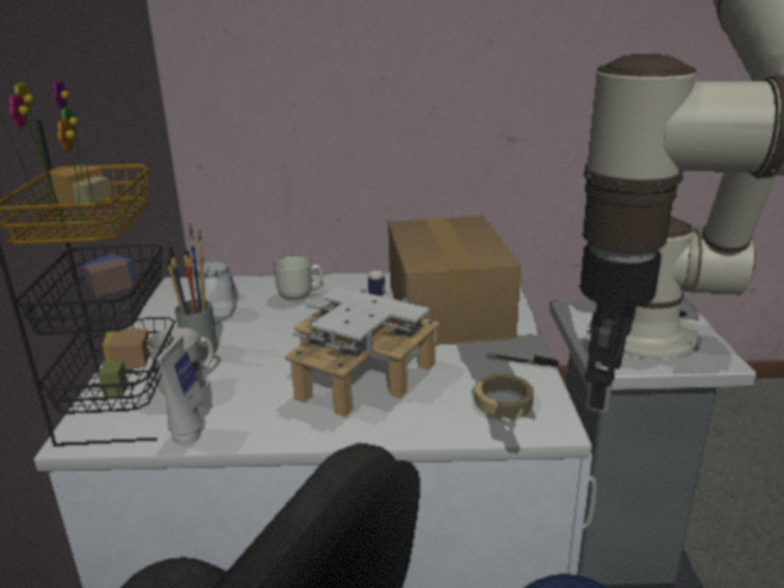

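The T's wide bar lies lower right and its stem points up-left; the four tabs are visible, and both cameras agree on most points. I'll fit a single rigid pose to all of the detections.

```bash
cat > fit.py <<'E'
from h import *
from scipy.optimize import least_squares
np.set_printoptions(precision=1,suppress=True)
names=[a+b+c for a in('corner_','tab_') for b in('narrow_','wide_') for c in('left','right')]
def pts(v):
    tx,ty,th,wx,wy,nx,ny,d=v; c,s=np.cos(th),np.sin(th); o={}
    for n in names:
        x,y=(nx,ny) if 'narrow' in n else (wx,wy)
        if 'right' in n: y=-y
        z=122
        if 'tab' in n: x+=d; z=101.5
        o[n]=np.array([tx+c*x-s*y,ty+s*x+c*y,z])
    return o
if __name__=='__main__':
    obs=[]
    for k in ('top','side'):
        p=imaging.get_image(k)
        for n in names:
            for r in models.tip_of(p,n)[:1]:
                if r['score']>.5: obs.append((p,n,np.array(r['pixel'])))
    f=lambda v:np.concatenate([(np.array(proj(p,pts(v)[n]))-q) for p,n,q in obs]+[np.array([v[3]+55,v[5]-55])*.1])
    v=least_squares(f,[558,122,1.02,-50,82,52,33,65],loss='soft_l1',f_scale=1.5).x
    print('pose,feet',v, 'th',v[2])
    for p,n,q in obs: print(n,np.array(proj(p,pts(v)[n]))-q)
    for n,x in pts(v).items(): print(n,x)
    np.save('v.npy',v)
    s=arm.read_state(); np.set_printoptions(precision=4); print(s['position'],s['ee_rot'],s['contact_force'])
E
python3 fit.py
```

```text
pose,feet [555.1 119.3   1.  -49.8  79.4  49.8  33.6  71.3] th 1.0054103799377394
corner_narrow_left [ 3.8 -0.8]
corner_narrow_right [-0.5 -0.4]
corner_wide_left [ 0.  -2.2]
corner_wide_right [-1.2  0.4]
tab_narrow_left [-0.1  2.3]
tab_narrow_right [ 0.7 -1.5]
tab_wide_left [0.3 1.1]
tab_wide_right [-0.7 -0.5]
corner_narrow_left [-1.3 -2.2]
corner_narrow_right [ 0.6 -0.6]
corner_wide_left [1.2 0.9]
corner_wide_right [ 1.5 -0.2]
tab_narrow_left [-0.1  0.7]
tab_narrow_right [-0.9  2.1]
tab_wide_left [ 1.9 -0.1]
tab_wide_right [-0.2 -0.6]
corner_narrow_left [553.4 179.3 122. ]
corner_narrow_right [610.2 143.3 122. ]
corner_wide_left [461.4 119.8 122. ]
corner_wide_right [595.5  34.7 122. ]
tab_narrow_left [591.6 239.5 101.5]
tab_narrow_right [648.3 203.5 101.5]
tab_wide_left [499.6 180.  101.5]
tab_wide_right [633.7  94.9 101.5]
[271.1639 563.0842 231.32  ] [ 0.9749 -0.2225  0.      0.    ] [ 0.1957  0.2391 -1.0296]
```

Request:
arm_command:
  rows:
    - {"grip":0,"linear":[45,40,0],"rot":[0,0,0.03]}
    - {"grip":0,"linear":[90,79,8],"rot":[0,0,0.06]}
    - {"grip":0,"linear":[136,119,16],"rot":[0,0,0.09]}
    - {"grip":0,"linear":[182,158,24],"rot":[0,0,0.117]}
    - {"grip":0,"linear":[228,198,30],"rot":[0,0,0.117]}
    - {"grip":0,"linear":[273,238,36],"rot":[0,0,0.117]}
    - {"grip":0,"linear":[319,277,41],"rot":[0,0,0.117]}
    - {"grip":0,"linear":[364,317,41],"rot":[0,0,0.117]}
    - {"grip":0,"linear":[364,317,41],"rot":[0,0,0.117]}
    - {"grip":0,"linear":[364,317,41],"rot":[0,0,0.117]}

```text
clock: 3.55
position: [461.7, 119.5, 190.5]
ee_rot: [0.96, -0.28, 0.0, -0.0]
contact_force: [-0.2, 0.7, 1.0]
gripper_width: 0.1
grasp_force: 0.0
```

```bash
cat > w.py <<'E'
from h import *
import sys
from fit import pts
from scipy.spatial.transform import Rotation as Ro
np.set_printoptions(precision=1,suppress=True)
s=arm.read_state(); R=Ro.from_quat(s['ee_rot']).as_matrix(); P=np.array(s['position'])
print(s['clock'],P,R[:,0],R[:,1],s['contact_force'],s['gripper_width'])
p=imaging.get_image('wrist'); save(p,sys.argv[1])
T=np.eye(4);T[:3,:3]=R;T[:3,3]=P
p['extrinsics']=np.linalg.inv(T@np.array(p['T_tool_cam']))
v=np.load('v.npy')
for n,X in pts(v).items():
    r=models.tip_of(p,n)[:1]
    print(n,'tool shift',R.T@(X-P),'expect px',np.array(proj(p,X)),*[(np.array(q['pixel']),round(q['score'],2),atz(p,q['pixel'],X[2]),'exp',X) for q in r])
E
python3 w.py w1.png
```

```text
3.55 [461.7 119.5 190.5] [ 0.8 -0.5  0. ] [-0.5 -0.8 -0. ] [-0.2  0.7  1. ] 0.07391961213491828
corner_narrow_left tool shift [ 45.3 -99.7  68.5] expect px [118.  160.7] (array([115.4, 157.3]), 0.84, array([555.9, 179.3, 122. ]), 'exp', array([553.4, 179.3, 122. ]))
corner_narrow_right tool shift [112.5 -99.8  68.5] expect px [102.2  41.4] (array([101.5,  34.8]), 0.67, array([613. , 141.4, 122. ]), 'exp', array([610.2, 143.3, 122. ]))
corner_wide_left tool shift [-0.4 -0.1 68.5] expect px [278.4 230.3] (array([281.2, 228.9]), 0.63, array([461.3, 117.7, 122. ]), 'exp', array([461.4, 119.8, 122. ]))
corner_wide_right tool shift [158.4  -0.3  68.5] expect px [277.5 -54.3]
tab_narrow_left tool shift [  45.2 -171.    89. ] expect px [ 27.  157.3]
tab_narrow_right tool shift [ 112.4 -171.1   89.1] expect px [ 4.8 48.9]
tab_wide_left tool shift [ -0.5 -71.4  89. ] expect px [179.  221.5] (array([178.8, 221.1]), 0.74, array([499.9, 179.9, 101.5]), 'exp', array([499.6, 180. , 101.5]))
tab_wide_right tool shift [158.3 -71.6  89. ] expect px [156.5 -36.8]
```

The wrist camera agrees with the fit to within 3 mm. Pressing wide_left.

Request:
arm_command:
  rows:
    - {"grip":0,"linear":[0,0,40],"rot":[0,0,0]}
    - {"grip":0,"linear":[0,0,60],"rot":[0,0,0]}
    - {"grip":0,"linear":[0,0,66],"rot":[0,0,0]}
    - {"grip":0,"linear":[0,0,69],"rot":[0,0,0]}
    - {"grip":0,"linear":[0,0,71],"rot":[0,0,0]}
    - {"grip":0,"linear":[0,0,71],"rot":[0,0,0]}

```text
clock: 4.75
position: [461.8, 119.7, 120.0]
ee_rot: [0.96, -0.279, 0.0, -0.0]
contact_force: [-1.3, 0.0, 1.8]
gripper_width: -0.1
grasp_force: 0.9
```

Request:
arm_command:
  rows:
    - {"grip":0,"linear":[0,0,2],"rot":[0,0,0]}
    - {"grip":0,"linear":[0,0,3],"rot":[0,0,0]}
    - {"grip":0,"linear":[0,0,3],"rot":[0,0,0]}

```text
clock: 5.12
position: [461.7, 119.7, 116.5]
ee_rot: [0.96, -0.279, 0.0, -0.0]
contact_force: [-1.6, -0.3, 3.2]
gripper_width: -0.0
grasp_force: 1.4
```

Request:
arm_command:
  rows:
    - {"grip":0,"linear":[0,0,1.5],"rot":[0,0,0]}
    - {"grip":0,"linear":[0,0,2],"rot":[0,0,0]}
    - {"grip":0,"linear":[0,0,2],"rot":[0,0,0]}

```text
clock: 5.5
position: [461.8, 119.7, 114.8]
ee_rot: [0.96, -0.279, 0.0, -0.0]
contact_force: [-2.1, -0.6, 6.9]
gripper_width: 0.0
grasp_force: 3.2
```

```bash
sed -i 's/^    r=.*/    r=[]/' w.py; python3 w.py w2.png
```

```text
5.5 [461.8 119.7 114.8] [ 0.8 -0.5  0. ] [-0.5 -0.8 -0. ] [-2.1 -0.6  6.9] 0.03597266319753058
corner_narrow_left tool shift [ 45.5 -99.5  -7.2] expect px [ 32.9 182.3]
corner_narrow_right tool shift [112.6 -99.5  -7.1] expect px [-5.5 -6.6]
corner_wide_left tool shift [-0.3  0.1 -7.2] expect px [278.3 284.3]
corner_wide_right tool shift [158.4   0.1  -7.1] expect px [ 277.5 -173.2]
tab_narrow_left tool shift [  45.4 -170.7   13.4] expect px [-89.7 174.5]
tab_narrow_right tool shift [ 112.6 -170.8   13.4] expect px [-138.8   11.4]
tab_wide_left tool shift [ -0.3 -71.2  13.3] expect px [136.2 265.2]
tab_wide_right tool shift [158.4 -71.2  13.4] expect px [  86.5 -127.2]
```

View pics/w2.png

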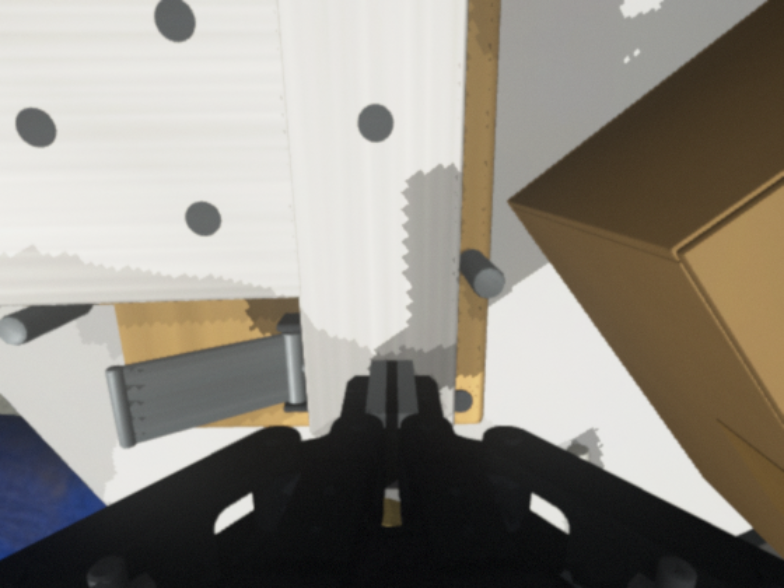

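wide_left goes down 7 mm under 7 N, which fits a springy pad. The picture shows the fingertip on the corner at (390,380) and its tab standing at (110–300, 340–440). Next I'll press the other corners for comparison.

Request:
arm_command:
  rows:
    - {"grip":0,"linear":[0,0,-10],"rot":[0,0,0]}
    - {"grip":0,"linear":[0,0,-40],"rot":[0,0,0]}
    - {"grip":0,"linear":[22,-50,-40],"rot":[0,0,0]}
    - {"grip":0,"linear":[45,-99,-40],"rot":[0,0,0]}
    - {"grip":0,"linear":[45,-99,-20],"rot":[0,0,0]}
    - {"grip":0,"linear":[45,-99,-9],"rot":[0,0,0]}
    - {"grip":0,"linear":[45,-99,-6],"rot":[0,0,0]}
    - {"grip":0,"linear":[45,-99,-5],"rot":[0,0,0]}
    - {"grip":0,"linear":[45,-99,-5],"rot":[0,0,0]}

```text
clock: 6.68
position: [552.3, 178.8, 122.1]
ee_rot: [0.96, -0.279, 0.001, -0.0]
contact_force: [-4.5, -0.5, 10.8]
gripper_width: -0.1
grasp_force: 5.6
```

Firm: 10.8 N with the plate still at 122.1. Next is narrow_right.

Request:
arm_command:
  rows:
    - {"grip":0,"linear":[0,0,-20],"rot":[0,0,0]}
    - {"grip":0,"linear":[0,0,-35],"rot":[0,0,0]}
    - {"grip":0,"linear":[40,0,-35],"rot":[0,0,0]}
    - {"grip":0,"linear":[67,0,-30],"rot":[0,0,0]}
    - {"grip":0,"linear":[67,0,-10],"rot":[0,0,0]}
    - {"grip":0,"linear":[67,0,-4],"rot":[0,0,0]}
    - {"grip":0,"linear":[67,0,-1],"rot":[0,0,0]}
    - {"grip":0,"linear":[67,0,0],"rot":[0,0,0]}
    - {"grip":0,"linear":[67,0,0],"rot":[0,0,0]}

```text
clock: 7.8
position: [608.3, 142.3, 122.1]
ee_rot: [0.96, -0.279, 0.0, 0.001]
contact_force: [-4.7, -2.1, 9.5]
gripper_width: 0.2
grasp_force: 4.6
```

Request:
arm_command:
  rows:
    - {"grip":0,"linear":[0,0,-20],"rot":[0,0,0]}
    - {"grip":0,"linear":[0,20,-35],"rot":[0,0,0]}
    - {"grip":0,"linear":[25,70,-35],"rot":[0,0,0]}
    - {"grip":0,"linear":[46,99,-30],"rot":[0,0,0]}
    - {"grip":0,"linear":[46,99,-10],"rot":[0,0,0]}
    - {"grip":0,"linear":[46,99,-4],"rot":[0,0,0]}
    - {"grip":0,"linear":[46,99,-1],"rot":[0,0,0]}
    - {"grip":0,"linear":[46,99,0],"rot":[0,0,0]}
    - {"grip":0,"linear":[46,99,0],"rot":[0,0,0]}

```text
clock: 8.93
position: [593.8, 34.0, 122.1]
ee_rot: [0.96, -0.278, -0.0, 0.001]
contact_force: [-6.1, -2.9, 11.0]
gripper_width: -0.1
grasp_force: 5.2
```

The other three are firm, so wide_left is the short foot. Moving above its tab.

Request:
arm_command:
  rows:
    - {"grip":0,"linear":[0,0,-25],"rot":[0,0,0]}
    - {"grip":0,"linear":[-20,-10,-60],"rot":[0,0,0]}
    - {"grip":0,"linear":[-70,-35,-60],"rot":[0,0,0]}
    - {"grip":0,"linear":[-120,-55,-60],"rot":[0,0,0]}
    - {"grip":0,"linear":[-158,-71,-60],"rot":[0,0,0]}
    - {"grip":0,"linear":[-158,-71,-60],"rot":[0,0,0]}
    - {"grip":0,"linear":[-158,-71,-60],"rot":[0,0,0]}

```text
clock: 9.8
position: [499.7, 179.9, 179.9]
ee_rot: [0.96, -0.279, 0.0, -0.0]
contact_force: [0.1, 0.5, 0.2]
gripper_width: 0.2
grasp_force: 0.0
```

```bash
sed -i "s/^    r=.*/    r=models.tip_of(p,n)[:1] if 'wide_left' in n else []/" w.py; python3 w.py w3.png | grep -v right
```

```text
9.8 [499.7 179.9 179.9] [ 0.8 -0.5  0. ] [-0.5 -0.8 -0. ] [0.1 0.5 0.2] 0.16400395960650055
corner_narrow_left tool shift [ 45.7 -28.2  58. ] expect px [230.6 162. ]
corner_wide_left tool shift [-0.2 71.3 57.9] expect px [392.  235.3] (array([392.8, 230.2]), 0.67, array([464.2, 117.8, 122. ]), 'exp', array([461.4, 119.8, 122. ]))
tab_narrow_left tool shift [ 45.7 -99.5  78.6] expect px [125.3 158.1]
tab_wide_left tool shift [-0.1  0.  78.4] expect px [278.6 225.4] (array([282.2, 223.8]), 0.59, array([499.3, 177.2, 101.5]), 'exp', array([499.6, 180. , 101.5]))
```

View pics/w3.png

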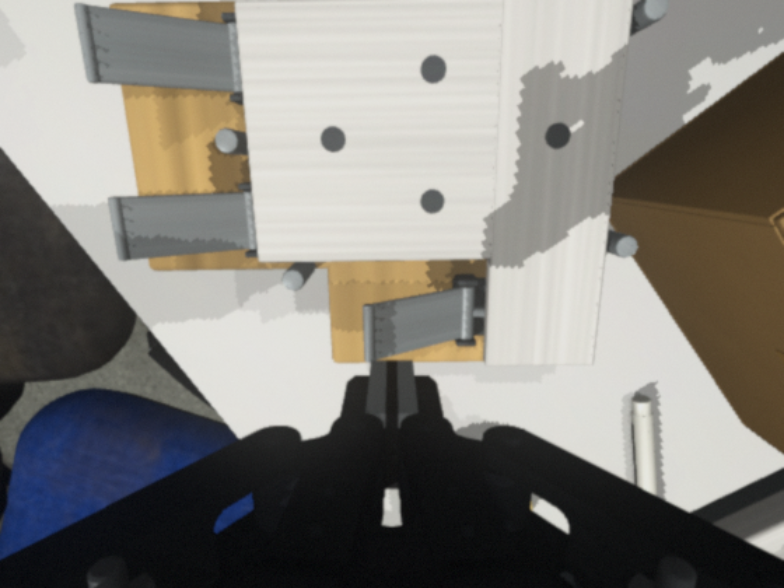

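The tab at (365–480, 285–360) lies ahead of the fingertip, with the flat target at its middle as expected. Pressing it down.

Request:
arm_command:
  rows:
    - {"grip":0,"linear":[0,0,35],"rot":[0,0,0]}
    - {"grip":0,"linear":[0,0,48],"rot":[0,0,0]}
    - {"grip":0,"linear":[0,0,54],"rot":[0,0,0]}
    - {"grip":0,"linear":[0,0,60],"rot":[0,0,0]}
    - {"grip":0,"linear":[0,0,65],"rot":[0,0,0]}
    - {"grip":0,"linear":[0,0,70],"rot":[0,0,0]}
    - {"grip":0,"linear":[0,0,74],"rot":[0,0,0]}
    - {"grip":0,"linear":[0,0,78],"rot":[0,0,0]}
    - {"grip":0,"linear":[0,0,80],"rot":[0,0,0]}
    - {"grip":0,"linear":[0,0,80],"rot":[0,0,0]}

```text
clock: 11.2
position: [500.2, 179.9, 101.2]
ee_rot: [0.96, -0.279, 0.001, -0.0]
contact_force: [-2.0, 1.1, 12.9]
gripper_width: 0.1
grasp_force: 6.4
```

Request:
arm_command:
  rows:
    - {"grip":0,"linear":[0,0,1.5],"rot":[0,0,0]}
    - {"grip":0,"linear":[0,0,2.5],"rot":[0,0,0]}
    - {"grip":0,"linear":[0,0,2.5],"rot":[0,0,0]}

```text
clock: 11.58
position: [500.4, 179.9, 100.9]
ee_rot: [0.961, -0.278, 0.001, -0.001]
contact_force: [-7.4, 0.2, 25.8]
gripper_width: 0.2
grasp_force: 12.4
```

It stopped solid at 100.9, so I'm retracting and checking.

Request:
arm_command:
  rows:
    - {"grip":0,"linear":[0,0,-5],"rot":[0,0,0]}
    - {"grip":0,"linear":[0,0,-40],"rot":[0,0,0]}
    - {"grip":0,"linear":[0,0,-82],"rot":[0,0,0]}
    - {"grip":0,"linear":[-20,0,-110],"rot":[0,0,0]}
    - {"grip":0,"linear":[-20,0,-110],"rot":[0,0,0]}
    - {"grip":0,"linear":[-20,0,-110],"rot":[0,0,0]}

```text
clock: 12.32
position: [481.6, 189.5, 205.1]
ee_rot: [0.96, -0.279, -0.001, 0.001]
contact_force: [-0.1, 0.3, -0.2]
gripper_width: -0.1
grasp_force: 0.0
```

```bash
python3 w.py w4.png | head -1; python3 -c "
from h import *
p=imaging.get_image('side'); p['frame']=np.ascontiguousarray(p['frame'][190:300,190:330]); save(p,'s4.png',5)"
```

```text
12.325 [481.6 189.5 205.1] [ 0.8 -0.5 -0. ] [-0.5 -0.8  0. ] [-0.1  0.3 -0.2] -0.06702285547716534
```

View pics/w4.png

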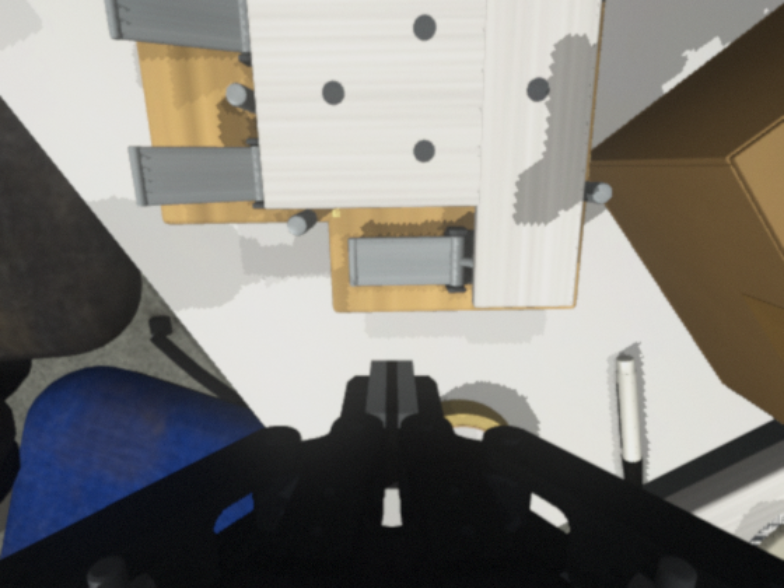

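View pics/s4.png

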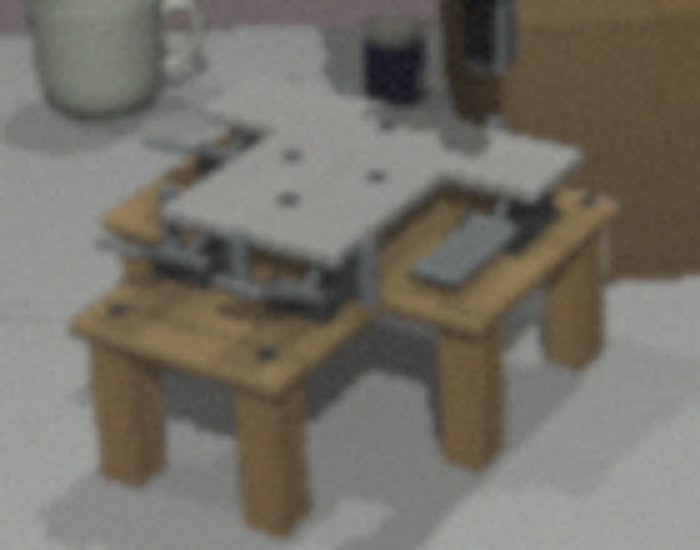

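The wide-left tab lies flat (wrist view (350–465, 237–287)). The side view shows the other three still standing and the plate level, and the robot is clear.

```bash
python3 -c "
from bench import job
print(job.job_done())"
```

```text
the job is handed in; nothing more can be done
None
```

The short foot was the wide-left one: that corner gave 7 mm under 7 N while the other three stayed firm, so I pressed its tab flat, left the other three standing and the plate looking level, and handed the job in at about 12 s of the 51 s allowed.

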